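Put the washed lids back on the storage jars

TASK

The lids of the four storage jars are washed and piled up on the worktop. Take the pile apart and close every jar with the lid that fits it, so that the plug sits fully in the mouth and the lid lies flat on the lip. Leave the jars, the honey and the teaspoon where they stand.

Things in the scene. Friction and masses are not known exactly. Their poses are not given: they have to be found in the camera images.
- lid_small: loose round flat bamboo lid, 35 mm across, on top of the pile. 17 mm high: a disc 35 mm across and 9 mm thick (grip its edge) over an 8 mm deep conical grey plug, 20 mm across at the disc, 14 mm at its bottom. In the pile each plug stands on the disc beneath, leaving an 8 mm gap under each disc. Origin: centre of the plug's underside, z up; yaw means nothing. Under 0.1 kg.
- lid_medium: loose round flat bamboo lid, 46 mm across, second from the top. 17 mm high: a disc 46 mm across and 9 mm thick (grip its edge) over an 8 mm deep conical grey plug, 31 mm across at the disc, 25 mm at its bottom. In the pile each plug stands on the disc beneath, leaving an 8 mm gap under each disc. Origin: centre of the plug's underside, z up; yaw means nothing. Under 0.1 kg.
- lid_large: loose round flat bamboo lid, 57 mm across, third from the top. 17 mm high: a disc 57 mm across and 9 mm thick (grip its edge) over an 8 mm deep conical grey plug, 42 mm across at the disc, 36 mm at its bottom. In the pile each plug stands on the disc beneath, leaving an 8 mm gap under each disc. Origin: centre of the plug's underside, z up; yaw means nothing. Under 0.1 kg.
- lid_widest: loose round flat bamboo lid, 68 mm across, at the bottom of the pile, on the worktop. 17 mm high: a disc 68 mm across and 9 mm thick (grip its edge) over an 8 mm deep conical grey plug, 53 mm across at the disc, 47 mm at its bottom. In the pile each plug stands on the disc beneath, leaving an 8 mm gap under each disc. Origin: centre of the plug's underside, z up; yaw means nothing. Under 0.1 kg.
- jar_small: open matt black stoneware jar with brown lip, 48 mm high, 35 mm across the lip, 43 mm at the belly, mouth 25 mm; takes the 35 mm lid: the plug enters the mouth with 2.5 mm to spare all round, the disc lies on the lip (lid origin 40 mm above the jar's). Loose, 0.1 to 0.6 kg. Origin: centre of its underside, z up; yaw means nothing.
- jar_medium: open matt black stoneware jar with brown lip, 54 mm high, 46 mm across the lip, 54 mm at the belly, mouth 36 mm; takes the 46 mm lid: the plug enters the mouth with 2.5 mm to spare all round, the disc lies on the lip (lid origin 46 mm above the jar's). Loose, 0.1 to 0.6 kg. Origin: centre of its underside, z up; yaw means nothing.
- jar_large: open matt black stoneware jar with brown lip, 60 mm high, 57 mm across the lip, 65 mm at the belly, mouth 47 mm; takes the 57 mm lid: the plug enters the mouth with 2.5 mm to spare all round, the disc lies on the lip (lid origin 52 mm above the jar's). Loose, 0.1 to 0.6 kg. Origin: centre of its underside, z up; yaw means nothing.
- jar_widest: open matt black stoneware jar with brown lip, 66 mm high, 68 mm across the lip, 76 mm at the belly, mouth 58 mm; takes the 68 mm lid: the plug enters the mouth with 2.5 mm to spare all round, the disc lies on the lip (lid origin 58 mm above the jar's). Loose, 0.1 to 0.6 kg. Origin: centre of its underside, z up; yaw means nothing.
- honey_jar: closed jar of honey with a red lid, 56 mm across and 75 mm high, a bystander at the left; origin at the centre of its underside
- teaspoon: steel teaspoon 134x27x12 mm lying on the worktop at the right, a bystander; origin at the centre of its underside, its length along its x axis
Not all that is in view belongs to the job. What is shaped like the lid_large but green or turquoise is not meant.

How it is judged:
At the end, for the whole second after the job is handed in: Each of the four lids is on the jar of its own size, fully seated (height within 2.5 mm of resting on the lip, centred within 5 mm, flat on it within 0.07 rad), the jars upright on the worktop, everything released and at rest (z of lid_small in the frame of jar_small between 0.0375 and 0.0425 m and horizontal distance between lid_small and jar_small below 0.005 m and angle between the z axis of lid_small and the z axis of jar_small, either way round below 0.07 rad and angle between each of lid_small, lid_medium, lid_large, lid_widest's own z axis and vertical below 0.1 rad and height (world z) of each of jar_small, jar_medium, jar_large, jar_widest below 0.005 m and linear speed of each of lid_small, jar_small, lid_medium, jar_medium, lid_large, jar_large, lid_widest, jar_widest below 0.02 m/s and contact force between each of lid_small, lid_medium, lid_large, lid_widest and the fingers below 0.05 N and z of lid_medium in the frame of jar_medium between 0.0435 and 0.0485 m and horizontal distance between lid_medium and jar_medium below 0.005 m and angle between the z axis of lid_medium and the z axis of jar_medium, either way round below 0.07 rad and z of lid_large in the frame of jar_large between 0.0495 and 0.0545 m and horizontal distance between lid_large and jar_large below 0.005 m and angle between the z axis of lid_large and the z axis of jar_large, either way round below 0.07 rad and z of lid_widest in the frame of jar_widest between 0.0555 and 0.0605 m and horizontal distance between lid_widest and jar_widest below 0.005 m and angle between the z axis of lid_widest and the z axis of jar_widest, either way round below 0.07 rad); the robot touches nothing.
It fails at once if a jar is tipped over (angle between any of jar_small, jar_medium, jar_large, jar_widest's own z axis and vertical above 0.35 rad).
It fails at once if a jar is pushed more than 3 cm from its place (distance of any of jar_small, jar_medium, jar_large, jar_widest from where it was at the start of the episode above 0.03 m).
It fails at once if the honey or the teaspoon is moved more than 3 cm from its place (distance of any of honey_jar, teaspoon from where it was at the start of the episode above 0.03 m).
It also fails if it takes over 96 s, if anything falls off the work surface, if the arm or the gripper's body presses on something with over 40 N, if the wrist force passes 120 N, or if a joint passes its speed limit or range.

ROBOT

A 6-joint arm with a two-finger parallel gripper is mounted at the origin on a cart in front of the work surface, level with it; the furniture and walls round the work are solid. World frame = base frame: x ahead of the robot, y to its left, z up, the work surface at z = 0. Lengths are in m, angles in rad, forces in N, time in s.
With the tool pointing down it reaches from about 0.25 to 0.775 m from the base axis. Payload 4 kg.
Tool frame: the origin (TCP) lies at the centre of the arm's flange, where the gripper is bolted on; the fingertips stand 199 mm ahead of it and the grasp point (between the pads) lies 180 mm ahead of it (robot.tcp_to_tips is the z of the fingertips in the tool frame, in m); z points along the fingers, y is the line along which they close (so a half turn about z gives the same grasp; the last joint's range is limited). The gripper opens to 94 mm and grips with 3 to 60 N. Pads are 16 mm wide; open, the fingers measure 119 mm over their backs; the gripper's body (75 mm by 177 mm) begins 78 mm behind the grasp point.
Start: joints at [-1.299, 0.087, 1.371, -0, 1.684, -0.103], TCP at [0.201, -0.512, 0.405] pointing down, gripper open.
Joint ranges: [-3.1, 3.1], [-0.76, 2.03], [0.27, 2.55], [-1.08, 4.22], [0.17, 2.65], [-2.57, 2.57]. Speed limits (rad/s): [2.79, 2.79, 3.14, 3.14, 3.14, 3.14].

INTERFACE

Orientations are given as [roll, pitch, yaw] about the fixed x, y, z axes, in that order (R = Rz(yaw) Ry(pitch) Rx(roll)).
In Python, from bench import robot gives the robot as it stands.
- The arm moves only by the tool play_rows, never from a script. Its arguments are lists of equal length, an entry for each row: "translation": the shift along the tool's x, y, z scaled (see below), a list of three; "twist": the turn, a rotation vector about the tool's x, y, z scaled (see below), a list of three; "gripper": the opening, from -1 (shut) to 1 (fully open). A call has 1 to 8 rows; each row shifts and turns the commanded pose from where the row before left it, along the tool's axes as they then stand; what a row does not reach is not made up. The controller multiplies each number of a shift by 0.04 m and each number of a turn by 0.1 rad. A row lasts 1/10 s, in which the tool goes at most 50 mm and 8.59 degrees, less where a joint would pass 70% of its speed; a pose out of reach is approached as far as the arm can. A call with a number of a shift or a turn outside -1 to 1 is refused whole. A call with a gripper value outside its range is refused whole. The fingers move at their own pace and stop on an object; the grip force is fixed at half the most. Time passes only in rows, so rows that do not move let the fingers close. It gives the time, the measured TCP pose, the force, the opening and the grip force at its end, in the units of the state.
- robot.get_obs(): the state, without advancing time (a new reading comes with each control period).
- robot.snapshot(name): name is "scene" or "top" or "wrist"; returns the picture (400x640x3 uint8, red, green, blue); there is no depth.
- robot.camera_model(name): a dict with "camera_matrix" (3x3 intrinsics, pixels), "rvec" (rotation vector, rad) and "tvec" (3), from world to camera coordinates, as OpenCV has them. Camera axes: x right, y down, z forward; pixel columns grow to the right and rows downward; lengths in m; the calibration is good to about 2 mm. A picture is of the moment at which its call begins: read the wrist's pose just before it. camera_model takes no time and is no camera call; for the wrist camera it gives the pose at the moment of the call.
- robot.close_job(): hands the job in; it is judged then, once.
Trained networks look in the newest picture that a camera, given by its name, has taken for a name from the list of things; names that differ only in an ending like _2 or _b are one class to them, and where a whole thing is asked for, a point or a joint stands for the part that bears it (a point fixed in the world has none). Each returns a list of dicts, best first, with "score" (0 to 1); they miss things now and then, are a little off and sometimes report something else, mostly with a low value. They report only what shows in the picture. A call takes as long as a camera call. They do not tell look-alikes from the thing itself.
- robot.recognise(name, camera): "centre" ([x, y, z] in m, in world coordinates, good to about 4 mm: the middle of the surface that is visible of it).
- robot.spot_point(name, camera): "centre" ([x, y, z] in m, in world coordinates, good to about 4 mm: a listed point, or the origin of a listed thing).
The state is a dict: "time": time; "joint_positions": joint angles; "qvel": joint speeds; "joint_torque": joint torques, N m; "tool_pos": TCP position; "ee_rot": TCP orientation; "wrist_force": force on the tool from outside, world axes, zero at the start; "wrist_torque": the same for the moment, N m; "width": finger opening in m; "finger_force": force on a finger pad.
Only numpy, scipy, OpenCV 4.12 (cv2) and the standard library are available. Lean on these libraries where they do the work, as an engineer would, in place of code of your own. Each camera call takes 0.05 s, during which the arm holds its last target. There are 200 camera calls.

## Working session

There is one attempt and no reset: what is moved stays moved. The work goes in short steps, Python scripts to look and compute and a tool call to move; the robot and the scene stay as the last step left them, time stands still between calls to the robot, and variables do not carry over. Pictures are saved under pics/ and viewed, at most 17 in all, crops included, and the job is handed in when it is done.

Besides the shell and the picture viewer there is one more tool, called after "Call:" as a command line: name --argument value ..., lists and objects as JSON in quotes. play_rows: Moves the arm, as the interface text tells. Its arguments: {"type":"object","properties":{"translation":{"type":"array","items":{"type":"array","items":{"type":"number","minimum":-1,"maximum":1}}},"twist":{"type":"array","items":{"type":"array","items":{"type":"number","minimum":-1,"maximum":1}}},"gripper":{"type":"array","items":{"type":"number"}}},"required":["translation","twist","gripper"]}

```bash
ls; mkdir -p pics; cat > h.py <<'E'
import numpy as np, cv2
from bench import robot
def snap(n,f,crop=None,s=1):
    im=robot.snapshot(n)
    if crop: im=im[crop[1]:crop[3],crop[0]:crop[2]]
    if s!=1: im=cv2.resize(im,None,fx=s,fy=s,interpolation=cv2.INTER_CUBIC)
    cv2.imwrite('pics/'+f,im[:,:,::-1]); return im
def ray(n,u,v,z):
    m=robot.camera_model(n);K=np.array(m['camera_matrix']);R=cv2.Rodrigues(np.array(m['rvec'],float))[0];t=np.array(m['tvec']).ravel()
    c=-R.T@t;d=R.T@np.linalg.inv(K)@np.array([u,v,1.]);return c+d*(z-c[2])/d[2]
def proj(n,p):
    m=robot.camera_model(n);return cv2.projectPoints(np.array([p],float),np.array(m['rvec'],float),np.array(m['tvec'],float),np.array(m['camera_matrix']),None)[0].ravel()
E
python3 - <<'E'
from h import *
np.set_printoptions(precision=4,suppress=True)
a=snap('scene','a.png');b=snap('top','b.png')
names=['lid_small','lid_medium','lid_large','lid_widest','jar_small','jar_medium','jar_large','jar_widest','honey_jar','teaspoon']
for c in ['top','scene']:
  for n in names:
    print(c,n,[(np.round(d['centre'],3).tolist(),round(d['score'],2)) for d in robot.spot_point(n,c)[:3]])
print(robot.get_obs())
for c in ['top','scene','wrist']: print(robot.camera_model(c))
E
```

```text
pics
top lid_small [([0.416, 0.335, 0.057], 0.67)]
top lid_medium [([0.424, 0.331, 0.037], 0.52)]
top lid_large [([0.213, 0.411, -0.003], 0.92), ([0.258, 0.309, 0.0], 0.68), ([0.419, 0.334, 0.019], 0.41)]
top lid_widest [([0.426, 0.331, 0.002], 0.64), ([0.422, 0.336, 0.018], 0.24)]
top jar_small [([0.574, 0.094, 0.002], 0.7)]
top jar_medium [([0.574, 0.094, -0.001], 0.6), ([0.485, 0.226, 0.0], 0.17)]
top jar_large [([0.446, 0.112, -0.0], 0.63)]
top jar_widest [([0.382, 0.221, 0.004], 0.64)]
top honey_jar [([0.305, 0.406, 0.0], 0.56)]
top teaspoon [([0.504, -0.018, -0.001], 0.46)]
scene lid_small [([0.419, 0.332, 0.05], 0.64)]
scene lid_medium [([0.421, 0.332, 0.036], 0.66)]
scene lid_large [([0.263, 0.306, 0.0], 0.81), ([0.422, 0.337, 0.017], 0.77)]
scene lid_widest [([0.424, 0.333, -0.005], 0.58)]
scene jar_small [([0.489, 0.229, 0.002], 0.85)]
scene jar_medium [([0.569, 0.099, 0.004], 0.73)]
scene jar_large [([0.446, 0.114, 0.0], 0.91), ([0.421, 0.339, 0.02], 0.43)]
scene jar_widest [([0.383, 0.217, 0.001], 0.61)]
scene honey_jar [([0.297, 0.407, 0.001], 0.78)]
scene teaspoon [([0.
[... 491 characters left out ...]
, 'width': 0.09393804126937111}
{'camera_matrix': array([[468.2509,   0.    , 321.9544],
       [  0.    , 468.2509, 193.0308],
       [  0.    ,   0.    ,   1.    ]]), 'rvec': array([ 2.1287, -2.116 ,  0.1798]), 'tvec': array([0.2031, 0.4128, 1.2072])}
{'camera_matrix': array([[520.3504,   0.    , 318.1231],
       [  0.    , 520.3504, 192.303 ],
       [  0.    ,   0.    ,   1.    ]]), 'rvec': array([ 0.9888, -2.2082,  1.2653]), 'tvec': array([0.4078, 0.1502, 0.9761])}
{'camera_matrix': array([[285.1583,   0.    , 319.1863],
       [  0.    , 285.1583, 199.1964],
       [  0.    ,   0.    ,   1.    ]]), 'rvec': array([-2.3993,  1.6345,  0.2284]), 'tvec': array([-0.55  , -0.0276,  0.392 ])}
```

View pics/a.png

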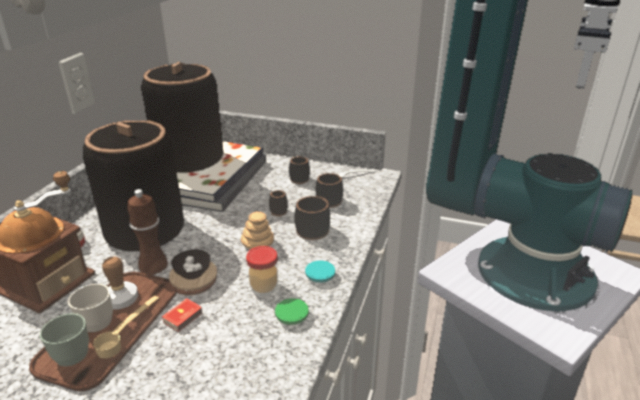

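View pics/b.png

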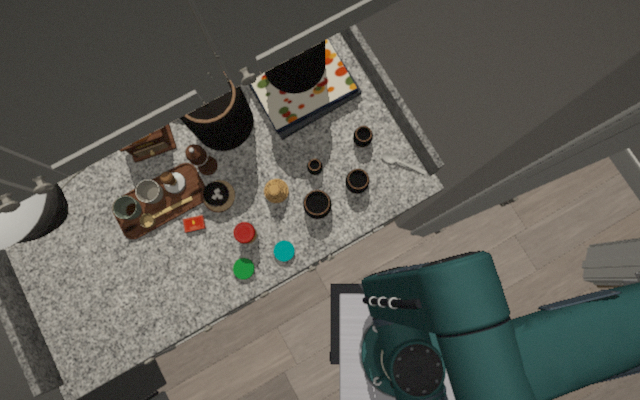

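The pile stands at top-view pixel (276,190). The jars are at (317,204) widest, (315,166) small, (357,181) large and (363,135) medium. A wall panel right of the counter (top view about (405,235)) may lie in the arm's path, so I'll check it before moving.

```bash
python3 - <<'E'
from h import *
np.set_printoptions(precision=3,suppress=True)
t=robot.snapshot('top')[120:330,330:640]; w=robot.snapshot('wrist')
t=cv2.resize(t,(620,420)); 
t=cv2.convertScaleAbs(t,alpha=1.5,beta=20)
cv2.imwrite('pics/c.png',t[:,:,::-1])
for n in ['top','scene']:
    m=robot.camera_model(n);R=cv2.Rodrigues(np.array(m['rvec']))[0];print(n,-R.T@m['tvec'])
# scene panel edge plane: near edge pixels; where on z=0 plane etc
for px in [(385,165),(400,170),(388,300),(415,400),(430,200),(445,5)]:
    print(px,[ray('scene',*px,z) for z in (0,.4,-.3)])
for px in [(405,235),(400,225),(440,185)]:
    print(px,[ray('top',*px,z) for z in (0,.4,-.3)])
E
```

```text
top [0.189 0.191 1.264]
scene [-0.302  0.814  0.623]
(385, 165) [array([ 0.483, -0.118,  0.   ]), array([-0.021,  0.48 ,  0.4  ]), array([ 0.861, -0.566, -0.3  ])]
(400, 170) [array([ 0.439, -0.125,  0.   ]), array([-0.036,  0.477,  0.4  ]), array([ 0.795, -0.577, -0.3  ])]
(388, 300) [array([0.134, 0.263, 0.   ]), array([-0.146,  0.616,  0.4  ]), array([ 0.343, -0.002, -0.3  ])]
(415, 400) [array([-0.03,  0.39, -0.  ]), array([-0.204,  0.662,  0.4  ]), array([ 0.101,  0.186, -0.3  ])]
(430, 200) [array([ 0.295, -0.063,  0.   ]), array([-0.088,  0.499,  0.4  ]), array([ 0.583, -0.486, -0.3  ])]
(445, 5) [array([ 1.676, -1.993,  0.   ]), array([ 0.407, -0.192,  0.4  ]), array([ 2.629, -3.344, -0.3  ])]
(405, 235) [array([ 0.305, -0.019,  0.   ]), array([0.268, 0.048, 0.4  ]), array([ 0.332, -0.068, -0.3  ])]
(400, 225) [array([ 0.332, -0.006,  0.   ]), array([0.287, 0.057, 0.4  ]), array([ 0.366, -0.053, -0.3  ])]
(440, 185) [array([ 0.443, -0.118,  0.   ]), array([ 0.362, -0.02 ,  0.4  ]), array([ 0.503, -0.191, -0.3  ])]
```

View pics/c.png

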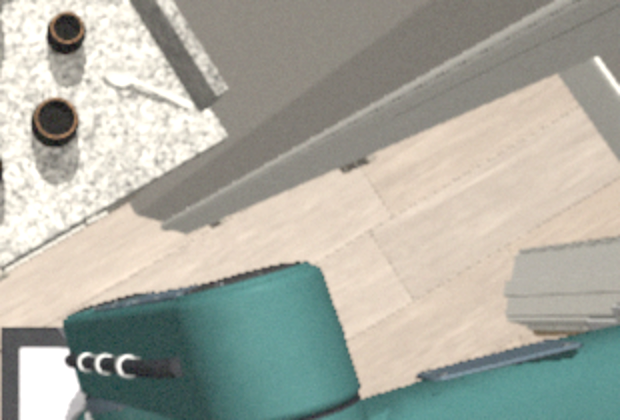

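The wall edge stands at about (0.38,-0.17), so I'll pass inside it at x≈0.26 with yaw 0.

Call:
play_rows --translation '[[0,0,0],[0,0,0],[0,0,0],[0,0,0],[0.2,-1,0],[0.2,-1,0],[0.2,-1,0],[0.2,-1,0]]' --twist '[[0,0,0.937],[0,0,0.937],[0,0,0.937],[0,0,0.937],[0,0,0],[0,0,0],[0,0,0],[0,0,0]]' --gripper '[1,1,1,1,1,1,1,1]'

```text
time: 2.0
tool_pos: [0.2334, -0.3504, 0.4046]
ee_rot: [3.142, -0.0, -0.001]
wrist_force: [0.8, -0.1, 1.4]
width: 0.094
finger_force: 0.0
```

Call:
play_rows --translation '[[0.125,-1,0],[0.125,-1,0],[0.125,-1,0],[0.125,-1,0],[0.125,-1,0],[0.125,-1,0],[0.125,-1,0],[0.125,-1,0]]' --twist '[[0,0,0],[0,0,0],[0,0,0],[0,0,0],[0,0,0],[0,0,0],[0,0,0],[0,0,0]]' --gripper '[1,1,1,1,1,1,1,1]'

```text
time: 2.8
tool_pos: [0.2728, -0.0303, 0.405]
ee_rot: [3.141, -0.002, -0.001]
wrist_force: [0.3, 0.5, 1.2]
width: 0.0941
finger_force: 0.0
```

Call:
play_rows --translation '[[0.1,-1,0],[0.1,-1,0],[0.1,-1,0],[0.5,-1,0],[0.5,-1,0],[0.5,-1,0],[0.5,-1,0],[0,0,0]]' --twist '[[0,0,0],[0,0,0],[0,0,0],[0,0,0],[0,0,0],[0,0,0],[0,0,0],[0,0,0]]' --gripper '[1,1,1,1,1,1,1,1]'

```text
time: 3.6
tool_pos: [0.3668, 0.2517, 0.4029]
ee_rot: [3.141, 0.003, 0.005]
wrist_force: [-1.3, -0.4, -0.8]
width: 0.0942
finger_force: 0.0
```

```bash
python3 - <<'E'
from h import *
np.set_printoptions(precision=4,suppress=True)
snap('wrist','d.png')
m=robot.camera_model('wrist');R=cv2.Rodrigues(np.array(m['rvec']))[0];print(-R.T@m['tvec'],R)
print(robot.get_obs()['tool_pos'])
for n in ['lid_small','lid_medium','lid_large','lid_widest','jar_small','jar_medium','jar_large','jar_widest']:
    print(n,[(np.round(d['centre'],3).tolist(),round(d['score'],2)) for d in robot.spot_point(n,'wrist')[:3]])
E
```

```text
[0.4468 0.2506 0.3831] [[ 0.0032 -1.      0.002 ]
 [-0.9609 -0.0025  0.2769]
 [-0.2769 -0.0028 -0.9609]]
[0.3659 0.2499 0.4034]
lid_small [([0.418, 0.334, 0.052], 0.94), ([0.442, 0.115, 0.004], 0.32)]
lid_medium [([0.419, 0.332, 0.033], 0.66)]
lid_large [([0.422, 0.332, 0.018], 0.86), ([0.26, 0.304, -0.004], 0.67)]
lid_widest []
jar_small [([0.488, 0.23, 0.002], 0.95)]
jar_medium [([0.571, 0.096, 0.001], 0.68)]
jar_large [([0.443, 0.111, 0.005], 0.77)]
jar_widest [([0.382, 0.218, -0.0], 0.56)]
```

View pics/d.png

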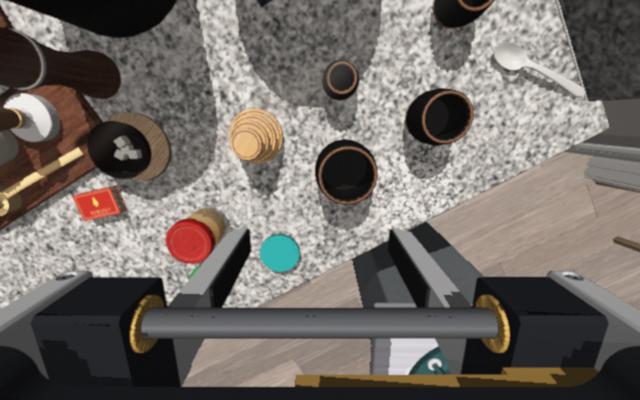

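The wrist view shows the pile at (257,137), small jar (341,78), large (441,116) and widest (347,172), which agrees with the network estimates. I'll refine with circle fits and overlay them.

```bash
cat >> h.py <<'E'
H=dict(small=(.048,.0125,.0175),medium=(.054,.018,.023),large=(.060,.0235,.0285),widest=(.066,.029,.034))
def circ(cam,x,y,z,r,n=72):
    m=robot.camera_model(cam);a=np.linspace(0,2*np.pi,n,False)
    P=np.c_[x+r*np.cos(a),y+r*np.sin(a),np.full(n,z)]
    return cv2.projectPoints(P,np.array(m['rvec'],float),np.array(m['tvec'],float),np.array(m['camera_matrix']),None)[0].reshape(-1,2)
def samp(ch,p): return cv2.remap(ch,p[:,0].astype(np.float32),p[:,1].astype(np.float32),cv2.INTER_LINEAR).ravel()
def fit(cam,im,x,y,z,r,w=.0018,R=.008,step=.001):
    ch=im[:,:,0].astype(np.float32);best=(-1e9,)
    for dx in np.arange(-R,R+1e-6,step):
        for dy in np.arange(-R,R+1e-6,step):
            d=samp(ch,circ(cam,x+dx,y+dy,z,r+w))-samp(ch,circ(cam,x+dx,y+dy,z,r-w))
            s=np.mean(np.clip(d,-60,60))
            if s>best[0]: best=(s,x+dx,y+dy)
    return best
J=dict(small=(.488,.229),medium=(.571,.096),large=(.445,.112),widest=(.382,.219))
L=dict(small=(.418,.3335,.068,.0175),medium=(.420,.332,.051,.023),large=(.4215,.333,.034,.0285),widest=(.423,.332,.017,.034))
E
python3 - <<'E'
from h import *
ims={c:robot.snapshot(c) for c in ['wrist','top','scene']}
for n,(x,y) in J.items():
    h,rm,rl=H[n]
    for c in ims:
        b=fit(c,ims[c],x,y,h,rm); print(n,c,np.round(b,4))
im=ims['wrist'];S=4;tiles=[]
def tile(cs,u,v,h=35):
    u,v=int(u),int(v);u0=max(0,u-h);v0=max(0,v-h)
    t=cv2.resize(im[v0:v0+70,u0:u0+70],(280,280),interpolation=cv2.INTER_CUBIC)
    for c in cs:
        p=np.round(((c-[u0,v0]+.5)*4-.5)*8).astype(np.int32);cv2.polylines(t,[p],True,(0,255,0),1,cv2.LINE_AA,3)
    return t
x,y=L['small'][:2];c=proj('wrist',(x,y,.034))
a=tile([],*c);b=tile([circ('wrist',*L[k]) for k in L],*c)
T=[]
for n in ['small','large','widest']:
    b_=fit('wrist',im,*J[n],H[n][0],H[n][1]);T.append(tile([circ('wrist',b_[1],b_[2],H[n][0],H[n][1])],*proj('wrist',(b_[1],b_[2],H[n][0]))))
out=np.vstack([np.hstack([a,b]),np.hstack(T[:2])]);cv2.imwrite('pics/e.png',out[:,:,::-1])
E
```

```text
small wrist [59.9477  0.489   0.229 ]
small top [2.7835 0.48   0.222 ]
small scene [36.1681  0.491   0.228 ]
medium wrist [19.1667  0.572   0.098 ]
medium top [55.0709  0.573   0.096 ]Traceback (most recent call last):
  File "<stdin>", line 6, in <module>
  File "h.py", line 23, in fit
    d=samp(ch,circ(cam,x+dx,y+dy,z,r+w))-samp(ch,circ(cam,x+dx,y+dy,z,r-w))
                                                 ~~~~^^^^^^^^^^^^^^^^^^^^^
  File "h.py", line 15, in circ
    m=robot.camera_model(cam);a=np.linspace(0,2*np.pi,n,False)
ValueError: time passes only in moves, steps and waits
```

```bash
sed -i 's/^from bench import robot/from bench import robot\nimport functools\ncm=functools.lru_cache(None)(lambda n: robot.camera_model(n))/; s/m=robot.camera_model(/m=cm(/' h.py
cat >> h.py <<'E'
def tile(im,cs,u,v,h=35,S=4):
    u0=max(0,int(u)-h);v0=max(0,int(v)-h)
    t=cv2.resize(im[v0:v0+2*h,u0:u0+2*h],(2*h*S,2*h*S),interpolation=cv2.INTER_CUBIC)
    for c in cs:
        p=np.round(((c-[u0,v0]+.5)*S-.5)*8).astype(np.int32);cv2.polylines(t,[p],True,(0,255,0),1,cv2.LINE_AA,3)
    return t
E
python3 - <<'E'
from h import *
ims={c:robot.snapshot(c) for c in ['wrist','top','scene']}
for n,(x,y) in J.items():
    h,rm,rl=H[n]
    print(n,[np.round(fit(c,ims[c],x,y,h,rm),4).tolist() for c in ims])
im=ims['wrist']
c=proj('wrist',(.42,.333,.034))
a=tile(im,[],*c);b=tile(im,[circ('wrist',*L[k]) for k in L],*c)
T=[]
for n in ['small','large']:
    b_=fit('wrist',im,*J[n],H[n][0],H[n][1]);T.append(tile(im,[circ('wrist',b_[1],b_[2],H[n][0],H[n][1])],*proj('wrist',(b_[1],b_[2],H[n][0]))))
out=np.vstack([np.hstack([a,b]),np.hstack(T)]);cv2.imwrite('pics/e.png',out[:,:,::-1])
E
```

```text
small [[59.6319, 0.489, 0.229], [2.0665, 0.48, 0.234], [36.4108, 0.491, 0.227]]
medium [[19.1067, 0.572, 0.098], [55.6733, 0.573, 0.096], [22.0518, 0.575, 0.098]]
large [[60.0, 0.448, 0.113], [53.676, 0.448, 0.112], [37.5093, 0.451, 0.112]]
widest [[60.0, 0.384, 0.22], [24.1868, 0.383, 0.218], [33.5063, 0.386, 0.221]]
```

View pics/e.png

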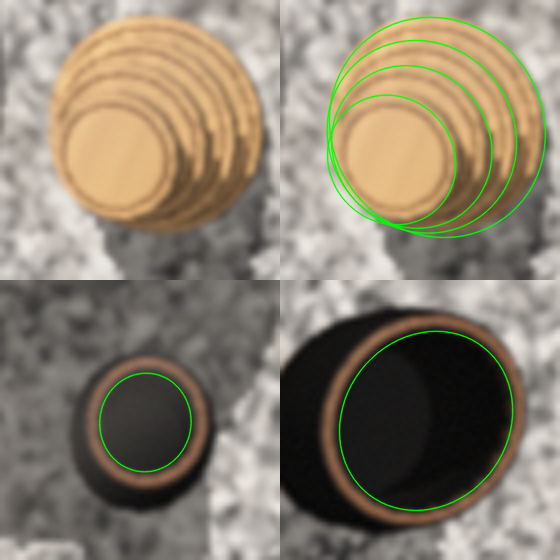

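The overlay fits the jars: the two mouths shown lie on their lips, and the three cameras agree within 3 mm. Lid_small seems about 2 mm to −y of my guess. I'll go above the pile for a closer look.

Call:
play_rows --translation '[[0.43,-0.69,0.85],[0.43,-0.69,0.85],[0.43,-0.69,0.85],[0,0,0],[0,0,0]]' --twist '[[0,0,0],[0,0,0],[0,0,0],[0,0,0],[0,0,0]]' --gripper '[1,1,1,1,1]'

```text
time: 4.85
tool_pos: [0.4169, 0.3312, 0.301]
ee_rot: [3.139, 0.003, 0.001]
wrist_force: [0.9, 0.1, -0.1]
width: 0.0938
finger_force: 0.0
```

```bash
cat > lid.py <<'E'
import sys
from h import *
n,f=sys.argv[1:3]; print(robot.get_obs()['tool_pos'],robot.get_obs()['ee_rot'])
im=robot.snapshot('wrist')
x,y,z,r=L[n]
c=proj('wrist',(x,y,z)); print(c)
S=[]
for s in [-1,1]:
    b=fit('wrist',im,x,y,z,r) if s>0 else fit('wrist',255-im,x,y,z,r)
    print(s,np.round(b,4)); S.append(b)
h=45
cv2.imwrite('pics/'+f,np.hstack([tile(im,[],*c,h=h),tile(im,[circ('wrist',S[0][1],S[0][2],z,r)],*c,h=h)])[:,:,::-1])
E
python3 lid.py small f.png
```

```text
[0.41688724 0.33115889 0.30104782] [3.13905816e+00 3.34521568e-03 7.14969748e-04]
[316.33039827 221.4712581 ]
-1 [37.171   0.419   0.3325]
1 [6.4033 0.412  0.3255]
```

View pics/f.png

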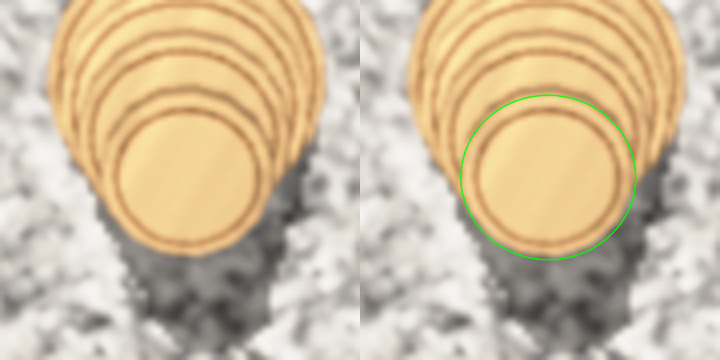

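Call:
play_rows --translation '[[0.06,-0.03,0.575],[0,0,0.575],[0,0,0],[0,0,0],[0,0,0],[0,0,0]]' --twist '[[0,0,0],[0,0,0],[0,0,0],[0,0,0],[0,0,0],[0,0,0]]' --gripper '[0.2,0,-0.1,-0.1,-0.1,-0.1]'

```text
time: 5.5
tool_pos: [0.4197, 0.3323, 0.2589]
ee_rot: [-3.14, -0.003, -0.0]
wrist_force: [-0.3, 0.2, -0.6]
width: 0.0494
finger_force: 0.0
```

Call:
play_rows --translation '[[0,0,0],[0,0,0],[0,0,0],[0,0,0]]' --twist '[[0,0,0],[0,0,0],[0,0,0],[0,0,0]]' --gripper '[-0.5,-0.6,-0.7,-0.8]'

```text
time: 5.9
tool_pos: [0.4195, 0.3323, 0.2573]
ee_rot: [-3.141, -0.001, 0.0]
wrist_force: [-0.5, 0.2, 3.7]
width: 0.0337
finger_force: 30.0
```

Call:
play_rows --translation '[[0,0,-0.5],[0,0,-0.75],[0.435,0.645,0],[0.435,0.645,0],[0.435,0.645,0],[0.435,0.645,0],[0,0,0],[0,0,0]]' --twist '[[0,0,0],[0,0,0],[0,0,0],[0,0,0],[0,0,0],[0,0,0],[0,0,0],[0,0,0]]' --gripper '[-1,-1,-1,-1,-1,-1,-1,-1]'

```text
time: 6.7
tool_pos: [0.489, 0.2287, 0.3061]
ee_rot: [-3.141, 0.001, -0.001]
wrist_force: [0.8, -0.2, -0.5]
width: 0.0336
finger_force: 30.0
```

```bash
cat > place.py <<'E'
import sys
from h import *
n,f=sys.argv[1:3]; o=robot.get_obs();p=o['tool_pos'];print(p,o['ee_rot'],o['width'])
im=robot.snapshot('wrist')
x,y=J[n];h,rm,rl=H[n]
bs=[fit('wrist',im,x,y,h,rm),fit('wrist',im,x,y,h,rl)]
z=p[2]-.199+float(sys.argv[3]) # lid top disc height
bl=fit('wrist',255-im,p[0],p[1],z,rl)
print('mouth',np.round(bs,4),'lid',np.round(bl,4))
c=proj('wrist',(x,y,h))
t=tile(im,[circ('wrist',bl[1],bl[2],z,rl),circ('wrist',*bs[0][1:],h,rm)],*c,h=45)
cv2.imwrite('pics/'+f,np.hstack([tile(im,[],*c,h=45),t])[:,:,::-1])
E
python3 place.py small g.png 0.010
```

```text
[0.48902221 0.22869617 0.30607689] [-3.14132547e+00  1.36666039e-03 -1.41000898e-03] 0.03359959698678851
mouth [[59.4888  0.491   0.229 ]
 [32.0959  0.496   0.225 ]] lid [55.9166  0.488   0.2297]
```

View pics/g.png

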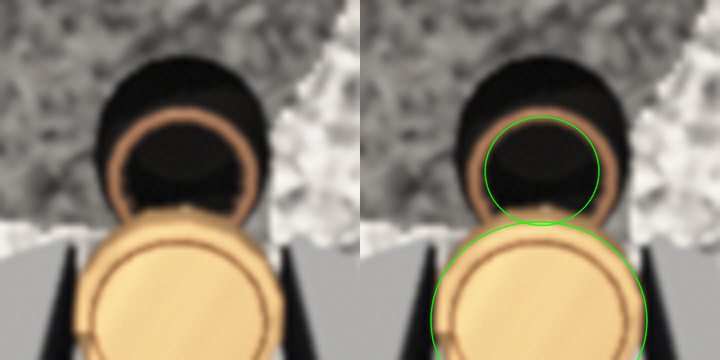

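Call:
play_rows --translation '[[0.04,0.025,0.4],[0,0,0.4],[0,0,0.4],[0,0,0.25],[0,0,0],[0,0,0]]' --twist '[[0,0,0],[0,0,0],[0,0,0],[0,0,0],[0,0,0],[0,0,0]]' --gripper '[-1,-1,-1,-1,-1,-1]'

```text
time: 7.35
tool_pos: [0.4902, 0.2287, 0.2488]
ee_rot: [-3.141, -0.0, 0.001]
wrist_force: [0.6, -0.9, -0.1]
width: 0.0339
finger_force: 30.0
```

Call:
play_rows --translation '[[0,0,0.04],[0,0,0],[0,0,0],[0,0,0],[0,0,0],[0,0,-0.5],[0,0,-1],[0,0,0]]' --twist '[[0,0,0],[0,0,0],[0,0,0],[0,0,0],[0,0,0],[0,0,0],[0,0,0],[0,0,0]]' --gripper '[-1,-0.3,-0.1,0,0,0,0,0.5]'

```text
time: 8.15
tool_pos: [0.492, 0.2284, 0.3131]
ee_rot: [-3.138, -0.011, -0.0]
wrist_force: [0.9, 0.5, 1.3]
width: 0.0522
finger_force: 0.0
```

Call:
play_rows --translation '[[-0.6,-0.86,0],[-0.6,-0.86,0],[-0.55,-0.86,0],[0,0,0.1],[0,0,0]]' --twist '[[0,0,0],[0,0,0],[0,0,0],[0,0,0],[0,0,0]]' --gripper '[0.5,0.5,0.5,0.5,0.5]'

```text
time: 8.65
tool_pos: [0.4199, 0.3315, 0.3019]
ee_rot: [3.14, 0.001, 0.002]
wrist_force: [0.1, -0.2, -0.2]
width: 0.0706
finger_force: 0.0
```

```bash
python3 lid.py medium i.png; python3 - <<'E'
from h import *
im=cv2.imread('pics/i.png'); 
w=robot.snapshot('wrist'); c=proj('wrist',(.489,.2285,.057)); t=tile(w,[],*c,h=45)[:,:,::-1]
cv2.imwrite('pics/i.png',np.hstack([im[:, :],t])[:, -800:] if t.shape[0]==im.shape[0] else im)
E
```

```text
[0.4199031  0.33151642 0.30191236] [3.14004113e+00 1.06248589e-03 2.06939350e-03]
[317.92183694 216.35255894]
-1 [23.2272  0.421   0.332 ]
1 [11.9569  0.412   0.329 ]
```

View pics/i.png

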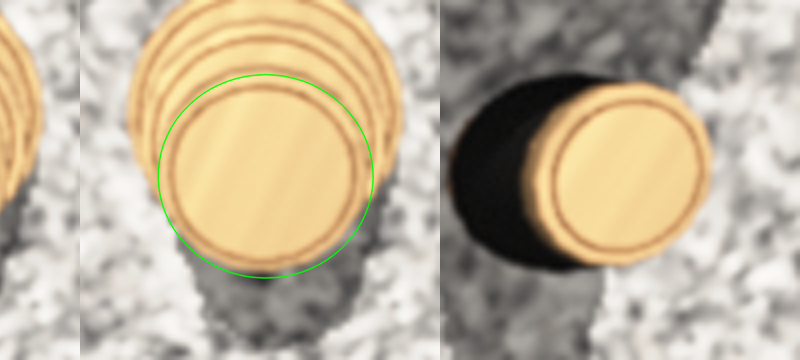

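Lid_small lies centred on its jar (at (617,170)). Lid_medium's disc is at (265,172), about 1 mm above the fitted circle.

Call:
play_rows --translation '[[0.04,-0.01,0.51],[0,0,0.51],[0,0,0.51],[0,0,0],[0,0,0]]' --twist '[[0,0,0],[0,0,0],[0,0,0],[0,0,0],[0,0,0]]' --gripper '[0.5,0.4,0.3,0.25,0.2]'

```text
time: 9.25
tool_pos: [0.4228, 0.3307, 0.2418]
ee_rot: [3.141, 0.0, -0.002]
wrist_force: [-0.6, -0.4, -0.2]
width: 0.057
finger_force: 0.0
```

Call:
play_rows --translation '[[0,0,0],[0,0,0],[0,0,0],[0,0,0]]' --twist '[[0,0,0],[0,0,0],[0,0,0],[0,0,0]]' --gripper '[-0.1,-0.3,-0.5,-1]'

```text
time: 9.65
tool_pos: [0.4227, 0.3317, 0.2434]
ee_rot: [-3.141, -0.003, 0.0]
wrist_force: [1.5, -0.7, 4.6]
width: 0.0451
finger_force: 30.0
```

Call:
play_rows --translation '[[0,0,-0.5],[0,0,-0.95],[0.63,0.977,0],[0.63,0.977,0],[0.63,0.977,0],[0.63,0.977,0],[0.63,0.977,0],[0.63,0.977,0]]' --twist '[[0,0,0],[0,0,0],[0,0,0],[0,0,0],[0,0,0],[0,0,0],[0,0,0],[0,0,0]]' --gripper '[-1,-1,-1,-1,-1,-1,-1,-1]'

```text
time: 10.45
tool_pos: [0.5739, 0.0956, 0.2997]
ee_rot: [-3.141, 0.0, 0.0]
wrist_force: [0.9, 0.0, -0.7]
width: 0.0451
finger_force: 30.0
```

Call:
play_rows --translation '[[0,0,0],[0,0,0]]' --twist '[[0,0,0],[0,0,0]]' --gripper '[-1,-1]'

```text
time: 10.65
tool_pos: [0.5735, 0.0963, 0.2993]
ee_rot: [-3.141, 0.001, -0.002]
wrist_force: [-0.7, 0.4, -1.1]
width: 0.0451
finger_force: 30.0
```

```bash
sed -i "s/J=dict.*/J=dict(small=(.490,.2285),medium=(.573,.097),large=(.448,.1125),widest=(.384,.219))/" h.py; python3 place.py medium j.png 0.009
```

```text
[0.57353535 0.09629869 0.29932058] [-3.14092827e+00  1.39460132e-03 -2.13404602e-03] 0.04509967874265311
mouth [[30.1287  0.575   0.098 ]
 [18.0484  0.568   0.096 ]] lid [51.4453  0.5715  0.0983]
```

View pics/j.png

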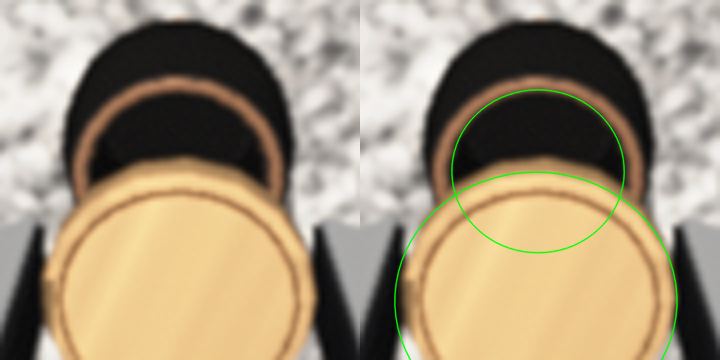

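Call:
play_rows --translation '[[0.06,0,0.35],[0,0,0.3],[0,0,0.25],[0,0,0.2],[0,0,0],[0,0,0]]' --twist '[[0,0,0],[0,0,0],[0,0,0],[0,0,0],[0,0,0],[0,0,0]]' --gripper '[-1,-1,-1,-1,-1,-1]'

```text
time: 11.3
tool_pos: [0.5756, 0.0974, 0.2554]
ee_rot: [3.142, 0.0, 0.0]
wrist_force: [0.6, 0.0, -0.2]
width: 0.0448
finger_force: 30.0
```

Call:
play_rows --translation '[[0,0,0.04],[0,0,0],[0,0,0],[0,0,0],[0,0,0],[0,0,-0.5],[0,0,-0.8],[-0.6,-0.9,0]]' --twist '[[0,0,0],[0,0,0],[0,0,0],[0,0,0],[0,0,0],[0,0,0],[0,0,0],[0,0,0]]' --gripper '[-1,0,0.1,0.2,0.2,0.2,0.2,0.5]'

```text
time: 12.1
tool_pos: [0.5546, 0.1308, 0.3112]
ee_rot: [3.141, -0.011, -0.006]
wrist_force: [0.3, 1.1, 1.6]
width: 0.0615
finger_force: 0.0
```

Call:
play_rows --translation '[[-0.64,-0.99,0],[-0.64,-0.99,0],[-0.64,-0.99,0],[-0.64,-0.99,0],[-0.64,-0.99,0],[0,0,0],[0,0,0]]' --twist '[[0,0,0],[0,0,0],[0,0,0],[0,0,0],[0,0,0],[0,0,0],[0,0,0]]' --gripper '[0.8,0.8,0.8,0.8,0.8,0.8,0.8]'

```text
time: 12.8
tool_pos: [0.4231, 0.3318, 0.3061]
ee_rot: [3.141, -0.0, 0.003]
wrist_force: [-0.6, -0.2, -0.1]
width: 0.0845
finger_force: 0.0
```

```bash
python3 lid.py large k.png; python3 - <<'E'
from h import *
t=robot.snapshot('top'); c=proj('top',(.575,.097,.063)); t=tile(t,[],*c,h=45)
im=cv2.imread('pics/k.png')
cv2.imwrite('pics/k.png',np.hstack([im,t[:,:,::-1]])[:, 360:])
E
```

```text
[0.42308707 0.33184823 0.3061241 ] [ 3.14093605e+00 -2.75375881e-04  2.69422254e-03]
[317.24108923 210.95606343]
-1 [25.0294  0.4225  0.332 ]
1 [19.2871  0.4135  0.329 ]
```

View pics/k.png

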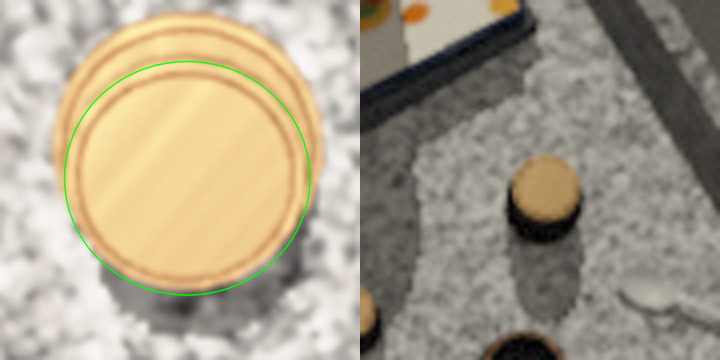

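Lid_medium is on its jar (545,190). Lid_large's disc fits the circle at (188,178).

Call:
play_rows --translation '[[0,0,0.7],[0,0,0.7],[0,0,0.4],[0,0,0.27],[0,0,0],[0,0,0]]' --twist '[[0,0,0],[0,0,0],[0,0,0],[0,0,0],[0,0,0],[0,0,0]]' --gripper '[0.8,0.7,0.6,0.5,0.4,0.4]'

```text
time: 13.5
tool_pos: [0.4245, 0.3306, 0.2241]
ee_rot: [-3.141, -0.001, -0.001]
wrist_force: [0.4, 0.4, 0.2]
width: 0.066
finger_force: 0.0
```

Call:
play_rows --translation '[[0,0,0],[0,0,0],[0,0,0],[0,0,0]]' --twist '[[0,0,0],[0,0,0],[0,0,0],[0,0,0]]' --gripper '[0.1,0,-0.3,-1]'

```text
time: 13.9
tool_pos: [0.4243, 0.3313, 0.2249]
ee_rot: [-3.141, -0.003, 0.0]
wrist_force: [1.0, -2.2, 3.6]
width: 0.0565
finger_force: 30.0
```

Call:
play_rows --translation '[[0,0,-0.5],[0,0,-0.75],[0,0,-0.75],[0.12,1,0],[0.12,1,0],[0.12,1,0],[0.12,1,0],[0.12,0.97,0]]' --twist '[[0,0,0],[0,0,0],[0,0,0],[0,0,0],[0,0,0],[0,0,0],[0,0,0],[0,0,0]]' --gripper '[-1,-1,-1,-1,-1,-1,-1,-1]'

```text
time: 14.7
tool_pos: [0.4473, 0.1309, 0.3032]
ee_rot: [-3.142, 0.0, 0.001]
wrist_force: [0.1, -0.6, -0.6]
width: 0.0559
finger_force: 30.0
```

Call:
play_rows --translation '[[0,0.5,0],[0,0,0],[0,0,0]]' --twist '[[0,0,0],[0,0,0],[0,0,0]]' --gripper '[-1,-1,-1]'

```text
time: 15.0
tool_pos: [0.4476, 0.1123, 0.3033]
ee_rot: [-3.141, 0.0, -0.001]
wrist_force: [0.4, 0.6, 0.2]
width: 0.0561
finger_force: 30.0
```

```bash
python3 place.py large l.png 0.009
```

```text
[0.44759785 0.11234891 0.30328914] [-3.14084573e+00  4.63977094e-04 -8.80070621e-04] 0.05613475924058818
mouth [[24.1324  0.45    0.1135]
 [24.2001  0.456   0.1135]] lid [53.5434  0.4456  0.1133]
```

View pics/l.png

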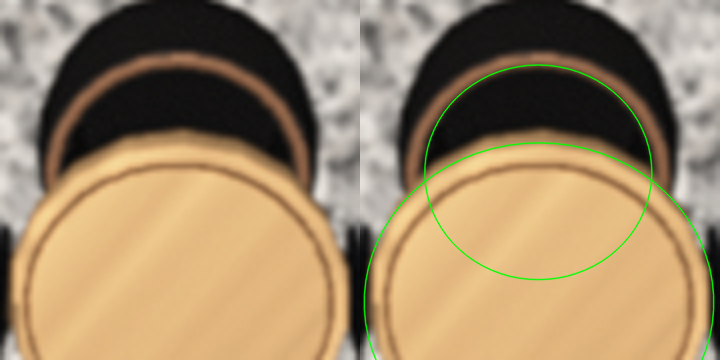

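Call:
play_rows --translation '[[0.07,0,0.35],[0,0,0.3],[0,0,0.25],[0,0,0.17],[0,0,0],[0,0,0]]' --twist '[[0,0,0],[0,0,0],[0,0,0],[0,0,0],[0,0,0],[0,0,0]]' --gripper '[-1,-1,-1,-1,-1,-1]'

```text
time: 15.65
tool_pos: [0.4505, 0.1125, 0.2601]
ee_rot: [3.141, 0.001, 0.0]
wrist_force: [0.2, -0.4, -0.4]
width: 0.0562
finger_force: 30.0
```

Call:
play_rows --translation '[[0,0,0.03],[0,0,0],[0,0,0],[0,0,0],[0,0,0],[0,0,-0.5],[0,0,-0.7],[-0.11,-0.5,0]]' --twist '[[0,0,0],[0,0,0],[0,0,0],[0,0,0],[0,0,0],[0,0,0],[0,0,0],[0,0,0]]' --gripper '[-1,0.2,0.4,0.45,0.45,0.45,0.45,0.7]'

```text
time: 16.45
tool_pos: [0.4476, 0.1315, 0.3115]
ee_rot: [-3.141, -0.008, -0.003]
wrist_force: [0.7, -0.4, 0.9]
width: 0.073
finger_force: 0.0
```

Call:
play_rows --translation '[[-0.11,-1,0],[-0.11,-1,0],[-0.11,-1,0],[-0.11,-1,0],[-0.11,-0.98,0],[0,0,0],[0,0,0]]' --twist '[[0,0,0],[0,0,0],[0,0,0],[0,0,0],[0,0,0],[0,0,0],[0,0,0]]' --gripper '[1,1,1,1,1,1,1]'

```text
time: 17.15
tool_pos: [0.4239, 0.3319, 0.307]
ee_rot: [3.14, 0.0, 0.002]
wrist_force: [-0.0, 1.1, 0.3]
width: 0.0941
finger_force: 0.0
```

```bash
python3 lid.py widest m.png; python3 - <<'E'
from h import *
t=robot.snapshot('top'); c=proj('top',(.45,.112,.063)); t=tile(t,[],*c,h=45)
im=cv2.imread('pics/m.png')
cv2.imwrite('pics/m.png',np.hstack([im,t[:,:,::-1]])[:, 360:])
E
```

```text
[0.42390921 0.33191829 0.30697956] [3.14030160e+00 4.46274449e-04 1.84206970e-03]
[318.2905196  203.97671869]
-1 [34.5625  0.425   0.332 ]
1 [15.9267  0.42    0.331 ]
```

View pics/m.png

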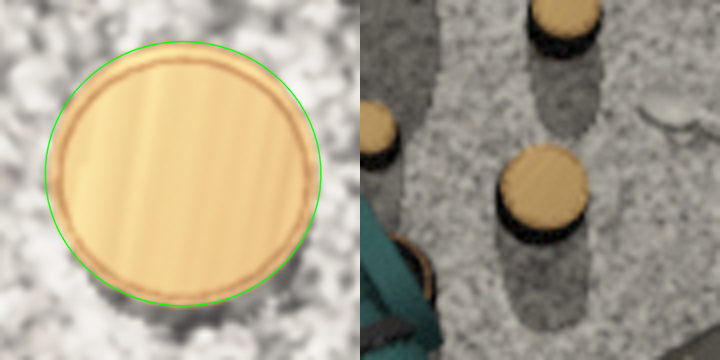

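Lid_large lies on its jar (545,187). Lid_widest fits the circle at (183,173).

Call:
play_rows --translation '[[0.03,0,0.8],[0,0,0.8],[0,0,0.5],[0,0,0.3],[0,0,0.1],[0,0,0],[0,0,0]]' --twist '[[0,0,0],[0,0,0],[0,0,0],[0,0,0],[0,0,0],[0,0,0],[0,0,0]]' --gripper '[1,1,1,0.9,0.8,0.7,0.65]'

```text
time: 17.95
tool_pos: [0.426, 0.3315, 0.2089]
ee_rot: [-3.14, -0.002, -0.001]
wrist_force: [0.5, 0.9, -0.5]
width: 0.0779
finger_force: 0.0
```

Call:
play_rows --translation '[[0,0,0],[0,0,0],[0,0,0],[0,0,0]]' --twist '[[0,0,0],[0,0,0],[0,0,0],[0,0,0]]' --gripper '[0.4,0.2,0,-1]'

```text
time: 18.35
tool_pos: [0.4258, 0.3318, 0.2087]
ee_rot: [-3.141, -0.002, 0.0]
wrist_force: [0.6, -1.2, 4.3]
width: 0.0671
finger_force: 30.0
```

Call:
play_rows --translation '[[0,0,-0.5],[0,0,-1],[0,0,-1],[-0.35,0.94,0],[-0.35,0.94,0],[-0.35,0.94,0],[0,0,0],[0,0,0]]' --twist '[[0,0,0],[0,0,0],[0,0,0],[0,0,0],[0,0,0],[0,0,0],[0,0,0],[0,0,0]]' --gripper '[-1,-1,-1,-1,-1,-1,-1,-1]'

```text
time: 19.15
tool_pos: [0.3831, 0.2184, 0.3073]
ee_rot: [-3.141, -0.0, -0.001]
wrist_force: [-0.2, -0.2, -0.1]
width: 0.0671
finger_force: 30.0
```

```bash
python3 place.py widest n.png 0.007
```

```text
[0.3831456  0.21839263 0.3073062 ] [-3.14089933e+00 -2.42361830e-04 -1.28318740e-03] 0.0670862728836972
mouth [[19.8461  0.386   0.221 ]
 [22.384   0.392   0.221 ]] lid [52.847   0.3811  0.2194]
```

View pics/n.png

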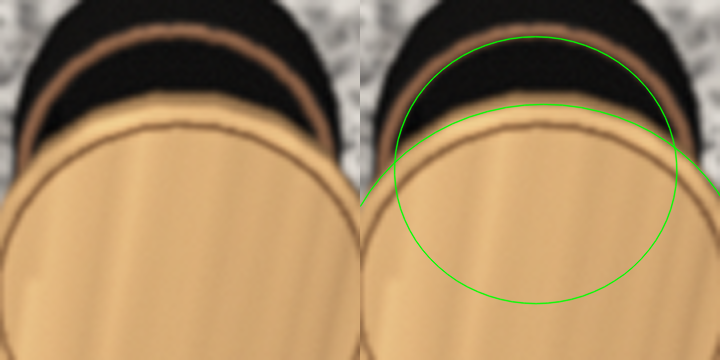

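Call:
play_rows --translation '[[0.08,-0.02,0.3],[0,0,0.3],[0,0,0.2],[0,0,0.17],[0,0,0],[0,0,0]]' --twist '[[0,0,0],[0,0,0],[0,0,0],[0,0,0],[0,0,0],[0,0,0]]' --gripper '[-1,-1,-1,-1,-1,-1]'

```text
time: 19.8
tool_pos: [0.3866, 0.2196, 0.2684]
ee_rot: [3.141, 0.0, 0.0]
wrist_force: [-0.2, 0.5, -0.2]
width: 0.0671
finger_force: 30.0
```

Call:
play_rows --translation '[[0,0,0.03],[0,0,0],[0,0,0],[0,0,0],[0,0,0],[0,0,-0.5],[0,0,-1],[0,0,-1]]' --twist '[[0,0,0],[0,0,0],[0,0,0],[0,0,0],[0,0,0],[0,0,0],[0,0,0],[0,0,0]]' --gripper '[-1,0.4,0.6,0.7,0.75,0.75,0.75,0.75]'

```text
time: 20.6
tool_pos: [0.3862, 0.2193, 0.3679]
ee_rot: [3.141, 0.002, -0.0]
wrist_force: [0.2, 1.1, 0.3]
width: 0.0821
finger_force: 0.0
```

Call:
play_rows --translation '[[0,0,-1],[0,0.4,0],[0,0.4,0],[0,0,0],[0,0,0]]' --twist '[[0,0,0],[0,0,0],[0,0,0],[0,0,0],[0,0,0]]' --gripper '[0.75,0.75,0.75,0.75,0.75]'

```text
time: 21.1
tool_pos: [0.3865, 0.1875, 0.4073]
ee_rot: [-3.141, 0.0, -0.001]
wrist_force: [0.9, -0.6, 0.4]
width: 0.0821
finger_force: 0.0
```

```bash
python3 - <<'E'
from h import *
w=robot.snapshot('wrist');s=robot.snapshot('scene')
print(robot.get_obs()['tool_pos'])
for n in J:
    h,rm,rl=H[n]; print(n,[np.round(fit(c,255-i,*J[n],h+.009,rl-.0005),4).tolist() for c,i in (('wrist',w),('scene',s))])
a=tile(s,[],*proj('scene',(.43,.2,.05)),h=70)
b=tile(s,[],*proj('scene',(.53,.12,.05)),h=35)
cv2.imwrite('pics/o.png',cv2.resize(s[140:260,230:390],(800,600),interpolation=cv2.INTER_CUBIC)[:,:,::-1]);cv2.imwrite('pics/p.png',w[:,:,::-1])
E
```

```text
[0.38650907 0.18790472 0.40705914]
small [[60.0, 0.49, 0.2285], [24.3351, 0.489, 0.2325]]
medium [[28.3941, 0.573, 0.098], [40.9913, 0.574, 0.099]]
large [[49.1749, 0.448, 0.1125], [18.2953, 0.447, 0.1165]]
widest [[51.5281, 0.384, 0.22], [36.724, 0.383, 0.22]]
```

View pics/o.png

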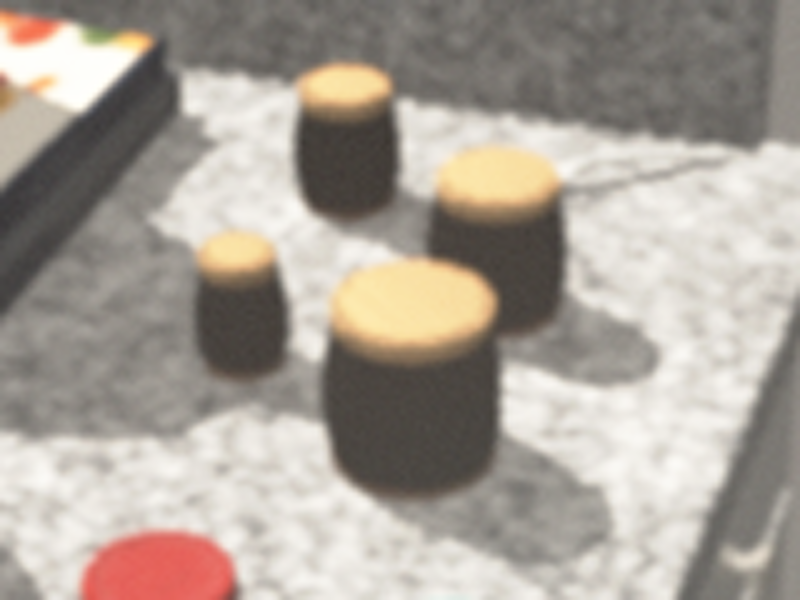

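View pics/p.png

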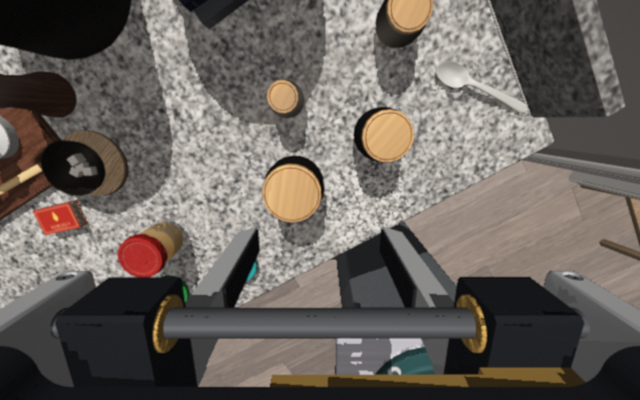

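Each of the four lids lies flat and flush on its own jar, and the gripper is clear of everything.

```bash
python3 -c "
from bench import robot
print(robot.close_job())"
```

```text
the job is handed in; nothing more can be done
None
```

All four lids are on the jars of their own size, and the last pictures show them flat and flush on the lips; the job is handed in, but no verdict came back.

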